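# Hold the spring clamp gaping over a freshly splinted lamp cover

## Task

The cracked lamp cover in the stand has just been glued with a yellow splint on each side of its upper edge. Squeeze the red-gripped spring clamp open by its handles, lift it off the bar, bring it down astride the splints and finish there still squeezing it open, upright and square to the cover, one pad on each side, so that both pads would bite wholly on the splints; I will slip release film under the pads before you let go. The glue is wet, so let neither clamp nor hand touch the splints or the cover, and leave the grey-gripped clamp, the bottle, the tape and the brush where they are.

Things in the scene. Friction and masses are not known exactly. Their poses are not given: they have to be found in the camera images.
- clamp_red: Hand spring clamp with red handle grips and red jaw pads, about 80 g, loose. Starts upright, handles up, biting on the rack's bar, pads resting on the rack's timber foot. Origin: middle of its pivot pin, 52 mm above the underside of the pads. z up to the handles; y along the pin and the bar; x the way it opens. The frame stays midway between its two arms, which swing alike.
- clamp_red_grip (a point): Midway between the red handle grips, 32 mm above the pin: the place to squeeze, along the clamp's x. Grips run 14 to 50 mm above the pin, 20 mm wide along y. On the bar they splay: 31 mm over their outsides at the lower end, 52 mm at the top. Fully squeezed they are parallel, 24 mm over their outsides.
- clamp_red_front (a joint): Swing of the red clamp's -x arm (the other does the same): 0 biting on the 6 mm bar, 0.30 fully squeezed open, at a stop. A spring shuts it: it begins to open at about 6 N on each handle and needs about 13 N to stay fully open; up to 40 N does no harm. Let go, it snaps shut.
- clamp_red_pad_front (a point): Middle of the gripping face of the red clamp's pad on its -x side. Pads are 16 mm wide along y, 14 mm high, 6 mm thick. On the bar this point is 3 mm to -x of the pin and 45 mm below it; fully open about 16 mm to -x and 42 mm below. The two pad faces are then 32 mm apart at their middles (28 mm at their upper ends).
- clamp_red_pad_back (a point): The same point on the pad of the +x side (mirror image).
- clamp_rack: Clamp rack, fixed: timber foot 62 x 190 x 14 mm (x, y, z) with an aluminium bar 6 mm thick and 180 mm long standing on edge along its middle, along y; the bar's top is 50 mm above the bench. Origin: centre of the foot's underside, on the bench. The two clamps bite on the bar 90 mm apart, 45 mm either side of its middle; which is where varies.
- cover: Fixed glue-up stand with the lamp cover: timber block 59 x 128 x 34 mm (x, y, z) with a flat clear cover 4 mm thick (5.6 mm at its black side rims) and 150 mm wide along y standing in its slot; the cover's level upper edge is 118 mm above the bench. Origin: on the bench under the middle of the cover. x: square to the cover; y: along its upper edge.
- splint: The pair of yellow splints, one glued on each face of the cover, each 44 mm long along y and 28 mm high, upper ends flush with the cover's upper edge; 9 mm over both splints and cover. Origin: middle of the pair (in the mid-plane of the cover, 14 mm below its upper edge, 104 mm above the bench). x: square to the cover; y: along the upper edge. It may sit up to 30 mm to either side of the cover's middle.
- clamp_grey: A second clamp of the same make and size with grey grips and pads, biting on the same bar; leave it. Origin and axes as for the red one.
- primer_bottle: Small brown dropper bottle, 33 mm across, 102 mm tall, loose; leave it. Origin: centre of its underside.
- tape_elec: Roll of black electrical tape lying flat, 62 mm across, 19 mm high, loose; leave it. Origin: centre of its underside.
- brush_small: Small brush with a wooden handle, 155 mm long, 10 mm high, loose; leave it. Origin: centre of its underside.
There are look-alikes about, which are no part of the job. Leave any blue look-alike of the clamp_red alone.

How it is judged:
By the outcome, as a careful person would: the job done as asked, in the order asked, and still so for the second after the job is handed in, while the arm keeps its last pose, push and grip.
It also fails if it takes over 40 s, if anything falls off the work surface, if the arm or the gripper's body presses on something with over 40 N, if the wrist force passes 120 N, or if a joint passes its speed limit or range.

## Robot

A 6-joint arm with a two-finger parallel gripper is mounted at the origin on a cart in front of the work surface, level with it; the furniture and walls round the work are solid. World frame = base frame: x ahead of the robot, y to its left, z up, the work surface at z = 0. Lengths are in m, angles in rad, forces in N, time in s.
With the tool pointing down it reaches from about 0.375 to 0.975 m from the base axis. Payload 3.8 kg.
Tool frame: the origin (TCP) lies at the very end of the fingers, on their centre line; the grasp point (between the pads) lies 19 mm behind it; z points along the fingers, y is the line along which they close (so a half turn about z gives the same grasp; the last joint's range is limited). The gripper opens to 85 mm and grips with 20 to 120 N. Pads are 22 mm wide; open, the fingers measure 114 mm over their backs; the gripper's body (76 mm by 85 mm) begins 54 mm behind the grasp point. The pads swing forward as they close: fully open they stand 13 mm farther back than shut.
Start: joints at [-1.24, 0.264, 1.604, -0, 1.274, -0.037], TCP at [0.243, -0.63, 0.231] pointing down, gripper open.
Joint ranges: [-2.63, 2.63], [-0.94, 2.18], [0.31, 2.57], [-1.31, 4.45], [0, 2.66], [-2.55, 2.55]. Speed limits (rad/s): [2.57, 2.57, 3.14, 3.14, 3.14, 3.14].

## Interface

Orientations are given as [roll, pitch, yaw] about the fixed x, y, z axes, in that order (R = Rz(yaw) Ry(pitch) Rx(roll)).
In Python, from plant import env gives the robot as it stands.
- The arm moves only by the tool send_rows, never from a script. Its argument "targets" is a list of rows, each a list of 3 entries, a list of its own where there are three numbers: the opening, from 0 (shut) to 1 (fully open), then the shift along the tool's x, y, z in units of 3 cm (1.0 is 3 cm), then the turn about the tool's z in units of 0.08 rad (1.0 is 0.08 rad). In form: [[fingers, [x, y, z], yaw], ...]. A call has 1 to 5 rows; each row shifts and turns the commanded pose from where the row before left it, along the tool's axes as they then stand; what a row does not reach is not made up. A row lasts 1/12 s, in which the tool goes at most 41.7 mm and 7.16 degrees, less where a joint would pass 70% of its speed; a pose out of reach is approached as far as the arm can. A call with a number of a shift or a turn outside -1 to 1 is refused whole. A call with a gripper value outside its range is refused whole. The fingers move at their own pace and stop on an object; "newtons" is the grip in N (left out, the last holds). Time passes only in rows, so rows that do not move let the fingers close. It gives the time, the measured TCP pose, the force, the opening and the grip force at its end, in the units of the state.
- env.get_state(): the state, without advancing time (a new reading comes with each control period).
- env.grab_frame(name): name is "side" or "top"; returns a dict with "img" (420x560x3 uint8, blue, green, red), "fovy" (degrees; the focal length in pixels is half the picture's height over the tangent of half this angle, whatever the lens; pixels are square), "cx", "cy" (the principal point, pixels), "camera_from_world" (4x4, takes a point from world to camera coordinates). Camera axes: x right, y up, looking along -z (the intrinsics and any distortion apply to the point x, -y, -z); pixel columns grow to the right and rows downward; lengths in m; the calibration is good to about 2 mm. A picture is of the moment at which its call begins. There is no depth.
- env.sign_off(): hands the job in; it is judged then, once.
The state is a dict: "clock": time; "qpos": joint angles; "dq": joint speeds; "joint_torque": joint torques, N m; "tool_pos": TCP position; "ee_rot": TCP orientation; "wrist_force": force on the tool from outside, world axes, zero at the start; "wrist_torque": the same for the moment, N m; "width": finger opening in m; "grasp_force": force on a finger pad.
Only numpy, scipy, OpenCV 4.12 (cv2) and the standard library are available. Lean on these libraries where they do the work, as an engineer would, in place of code of your own. Each camera call takes 0.05 s, during which the arm holds its last target. There are 200 camera calls.

## Working session

There is one attempt and no reset: what is moved stays moved. The work goes in short steps, Python scripts to look and compute and a tool call to move; the robot and the scene stay as the last step left them, time stands still between calls to the robot, and variables do not carry over. Pictures are saved under pics/ and viewed, at most 10 in all, crops included, and the job is handed in when it is done.

Besides the shell and the picture viewer there is one more tool, called after "Emit:" by a JSON object that holds its "name" and its "arguments", one argument or row to a line. send_rows: Moves the arm, as the interface text tells. Shifts and turns lie within -1 to 1; 1 stands for 3 cm of shift or 0.08 rad of turn. Its arguments: {"type":"object","properties":{"targets":{"type":"array"},"newtons":{"type":"number"}},"required":["targets"]}

```bash
mkdir -p pics; cat > h.py <<'E'
import numpy as np, cv2
from plant import env
def grab(n,save=None):
    f=env.grab_frame(n)
    if save: cv2.imwrite('pics/'+save,f['img'])
    return f
def K(f):
    F=f['img'].shape[0]/2/np.tan(np.radians(f['fovy'])/2); return F
def ray(f,u,v):
    F=K(f);T=np.array(f['camera_from_world']);R=T[:3,:3]
    d=R.T@np.array([(u-f['cx'])/F,-(v-f['cy'])/F,-1]); return -R.T@T[:3,3],d
def onz(f,u,v,z):
    o,d=ray(f,u,v); return o+d*(z-o[2])/d[2]
def proj(f,p):
    T=np.array(f['camera_from_world']);c=T[:3,:3]@np.array(p)+T[:3,3];F=K(f)
    return f['cx']+F*c[0]/-c[2], f['cy']-F*c[1]/-c[2]
def tri(a,b):
    A=np.zeros((3,3));y=np.zeros(3)
    for o,d in (a,b):
        d=d/np.linalg.norm(d);P=np.eye(3)-np.outer(d,d);A+=P;y+=P@o
    return np.linalg.solve(A,y)
E
python3 - <<'E'
from h import *
for n in('side','top'):
    f=grab(n,n+'0.png');print(n,{k:v for k,v in f.items() if k!='img'})
print(env.get_state())
E
```

```text
side {'fovy': 46.970221488423945, 'cx': 283.5891106245727, 'cy': 210.06673978057097, 'camera_from_world': array([[-0.89084603, -0.45420715, -0.00944507,  0.4920998 ],
       [ 0.18280458, -0.37741628,  0.90782126, -0.18623629],
       [-0.41590363,  0.80700236,  0.41925094, -0.93565708],
       [ 0.        ,  0.        ,  0.        ,  1.        ]])}
top {'fovy': 42.01868493436186, 'cx': 282.1268468336221, 'cy': 215.80295869953525, 'camera_from_world': array([[-0.00510906, -0.99995629,  0.00783089, -0.05200132],
       [ 0.99572514, -0.00436492,  0.09226261, -0.59203237],
       [-0.09222439,  0.00826879,  0.99570392, -1.41423404],
       [ 0.        ,  0.        ,  0.        ,  1.        ]])}
{'clock': 0.1, 'qpos': array([-1.23988017e+00,  2.64696879e-01,  1.60525487e+00,  1.33094316e-05,
        1.27371932e+00, -3.68696928e-02]), 'dq': array([ 0.00143626, -0.00117227, -0.00357424, -0.0011184 ,  0.0015579 ,
        0.00095457]), 'joint_torque': array([-1.65775327e-04, -5.16708791e+01, -3.68589342e+01, -3.00169609e-05,
        6.29677379e-03, -1.22797755e-05]), 'tool_pos': array([ 0.2424985 , -0.62921295,  0.23006428]), 'ee_rot': array([-3.13951613e+00, -8.93224940e-05,  3.67781844e-01]), 'wrist_force': array([-0.26662182, -0.60508916,  0.13733202]), 'wrist_torque': array([-0.00722471, -0.02109589, -0.0296512 ]), 'grasp_force': 0.0, 'width': 0.08536462817751084}
```

View pics/side0.png

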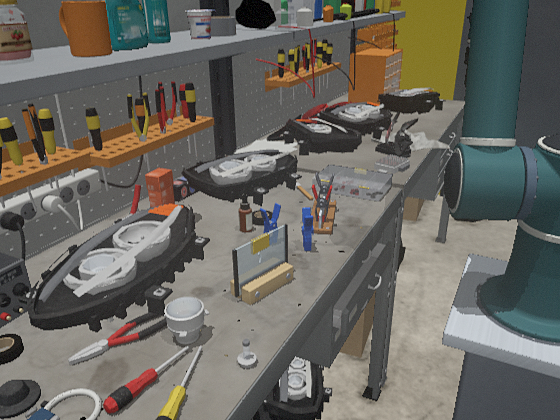

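View pics/top0.png

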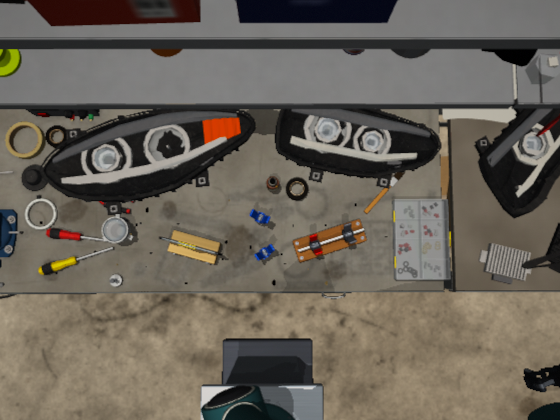

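Side view: cover with the yellow splint at about (262,243), the rack with both clamps at about (322,200), two blue look-alikes at (272,215) and (307,228). Top view: stand at about (195,247), red clamp near (315,242), grey near (349,233), blue ones at (262,218) and (265,253).

```bash
python3 - <<'E'
from h import *
t=cv2.imread('pics/top0.png');s=cv2.imread('pics/side0.png')
def c(i,x,y,w,h,W=400,H=300): return cv2.resize(i[y:y+h,x:x+w],(W,H),interpolation=cv2.INTER_CUBIC)
m=np.vstack([np.hstack([c(t,155,217,80,60),c(t,288,210,80,60)]),np.hstack([c(s,220,215,80,60) if 0 else c(s,222,218,100,75) ,c(s,288,165,80,60)])])
cv2.imwrite('pics/m.png',m)
E
```

```text
(no output)
```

View pics/m.png

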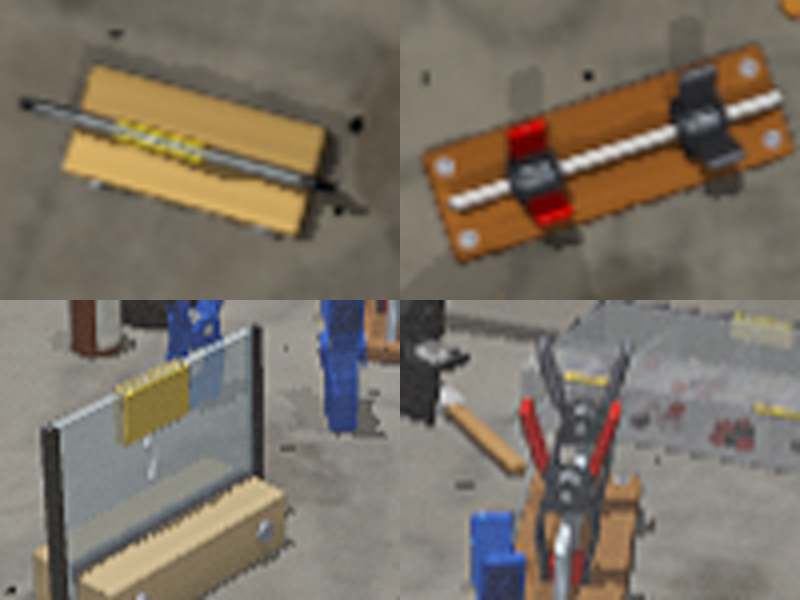

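Crops: the red clamp bites at the bar's left end (top image, about (315,244)); the splint runs (178,242)–(196,248) along the cover edge, which runs (160,238)–(221,254).

```bash
cat > meas.py <<'E'
from h import *
def redmask(f):
    h=cv2.cvtColor(f['img'],cv2.COLOR_BGR2HSV)
    return (((h[...,0]<6)|(h[...,0]>174))&(h[...,1]>190)&(h[...,2]>90)).astype(np.uint8)
def roi(m,x0,y0,x1,y1):
    o=np.zeros_like(m);o[y0:y1,x0:x1]=m[y0:y1,x0:x1];return o
def blobs(m,mn=4):
    n,l,s,c=cv2.connectedComponentsWithStats(m)
    return [(s[i].tolist(),c[i].round(2).tolist()) for i in range(1,n) if s[i,4]>=mn]
E
python3 - <<'E'
from meas import *
t=grab('top');s=grab('side')
ht=cv2.cvtColor(t['img'],cv2.COLOR_BGR2HSV);hs=cv2.cvtColor(s['img'],cv2.COLOR_BGR2HSV)
print('red top',blobs(roi(redmask(t),285,205,375,275)));print('red side',blobs(roi(redmask(s),300,160,345,245)))
# bar, cover line endpoints on planes
for nm,a,b,z in(('bar',(298.4,250.6),(364,229.4),.05),('cover',(160,237.6),(221,254.4),.118)):
    A=onz(t,*a,z);B=onz(t,*b,z);print(nm,A,B,'len',np.linalg.norm(A-B),'mid',(A+B)/2,'ang',np.arctan2(*(B-A)[1::-1]))
def rect(m,z,nm):
    c=max(cv2.findContours(m,0,1)[0],key=cv2.contourArea)
    p=np.array([onz(t,*q[0],z)[:2] for q in c],np.float32)*1000
    print(nm,cv2.minAreaRect(p))
wood=((ht[...,0]>8)&(ht[...,0]<20)&(ht[...,1]>150)&(ht[...,2]>80)).astype(np.uint8)
k=np.ones((9,9),np.uint8)
rect(cv2.morphologyEx(roi(wood,285,205,372,275),3,k),.014,'foot')
w2=((ht[...,0]>12)&(ht[...,0]<28)&(ht[...,1]>70)&(ht[...,2]>120)).astype(np.uint8)
rect(cv2.morphologyEx(roi(w2,160,222,230,270),3,k),.034,'stand')
yt=((ht[...,0]>23)&(ht[...,0]<35)&(ht[...,1]>150)).astype(np.uint8);ys=((hs[...,0]>20)&(hs[...,0]<35)&(hs[...,1]>140)).astype(np.uint8)
bt=blobs(roi(yt,165,225,215,265),2);bs=blobs(roi(ys,235,225,290,270));print('y',bt,bs)
m=roi(ys,235,225,290,270);c=max(cv2.findContours(m,0,1)[0],key=cv2.contourArea);print(cv2.approxPolyDP(c,2,True).reshape(-1,2).tolist())
m=roi(yt,165,225,215,265);P=np.argwhere(m)[:,::-1];print([onz(t,*p,.118)[:2].round(4).tolist() for p in (P[P[:,0].argmin()],P[P[:,0].argmax()])])
print('campos',ray(s,0,0)[0],ray(t,0,0)[0])
E
```

```text
red top [([310, 234, 7, 7, 39], [312.92, 236.79]), ([314, 249, 8, 6, 36], [317.81, 251.56])]
red side []
bar [ 0.49932302 -0.09616598  0.05      ] [ 0.55336769 -0.26672029  0.05      ] len 0.17891226282584838 mid [ 0.52634535 -0.18144313  0.05      ] ang -1.2639292404027094
cover [0.53092788 0.24632585 0.118     ] [0.4889964  0.09634326 0.118     ] len 0.15573382954223014 mid [0.50996214 0.17133455 0.118     ] ang -1.8434115111848621
foot ((527.7158203125, -180.32144165039062), (60.36419677734375, 190.48300170898438), 18.063140869140625)
stand ((511.4951171875, 178.11981201171875), (128.39804077148438, 59.33978271484375), 74.23471069335938)
y [([179, 241, 12, 4, 12], [184.5, 242.67]), ([178, 244, 17, 6, 23], [186.48, 246.43]), ([192, 245, 4, 2, 4], [193.5, 245.25])] [([253, 234, 16, 19, 142], [260.22, 243.69])]
[[268, 234], [253, 242], [254, 252], [268, 245]]
[[0.515, 0.202], [0.5099, 0.1602]]
campos [0.08328683 0.90830411 0.5659923 ] [ 0.45880896 -0.04288921  1.46318804]
```

```bash
python3 - <<'E'
from meas import *
t=grab('top');s=grab('side')
for z in(.095,.1):
  a=onz(t,312.92,236.79,z);b=onz(t,317.81,251.56,z);print('red mid',(a+b)/2,'dir',np.arctan2(*(b-a)[1::-1]))
hr=cv2.cvtColor(s['img'],cv2.COLOR_BGR2HSV);rs=(((hr[...,0]<8)|(hr[...,0]>172))&(hr[...,1]>130)).astype(np.uint8)
for b in blobs(roi(rs,305,170,345,240)):print('red side',b)
pin=np.array([.5135,-.138,.066]);u=np.array([np.cos(-1.26),np.sin(-1.26),0]);n=np.array([-u[1],u[0],0])
for k in(-1,1):
  p=pin+k*n*.018+np.array([0,0,.032]);print('pred grip',k,proj(s,p),proj(t,p))
a=-1.845;d=np.array([np.cos(a),np.sin(a),0]);n=np.array([-d[1],d[0],0])
o=onz(t,186.3,245.2,.118);print('splint top',o)
for off in(-4.5,):
  for c in((260.7,243.7),(260.72,243.2)):
    O,D=ray(s,*c);P=o+n*off/1000
    print(off,'side hit',O+D*((P-O)@n)/(D@n))
# side edges of the cover top: corners black rims
P0=np.array([.5115,.178,.118])
for k in(-75,75):print('pred cover end',proj(t,P0+d*k/1000),proj(s,P0+d*k/1000))
E
```

```text
red mid [ 0.51389795 -0.13704763  0.095     ] dir -2.831710867679221
red mid [ 0.51369662 -0.13670353  0.1       ] dir -2.8317108676792215
red side ([312, 185, 6, 14, 36], [314.22, 190.94])
red side ([326, 185, 6, 15, 35], [328.46, 192.4])
red side ([322, 215, 3, 7, 11], [323.09, 218.18])
pred grip -1 (np.float64(328.93755082351015), np.float64(191.149075244501)) (np.float64(318.107434864157), np.float64(251.14001536640856))
pred grip 1 (np.float64(314.68627144268856), np.float64(190.397596779102)) (np.float64(313.55195719323956), np.float64(237.4252047647399))
splint top [0.51195381 0.18157957 0.118     ]
-4.5 side hit [0.50802884 0.18424471 0.10633956]
-4.5 side hit [0.50800171 0.18414826 0.10742093]
pred cover end (np.float64(158.42697138924598), np.float64(237.24924528527924)) (np.float64(232.1246075521285), np.float64(250.80725616658503))
pred cover end (np.float64(217.14490280603957), np.float64(253.52213871009056)) (np.float64(286.16332444370016), np.float64(224.13325483218858))
```

```bash
cat > plan.py <<'E'
import sys
from h import *
# usage: plan.py x y z yaw n
g=np.array([float(v) for v in sys.argv[1:5]]);n=int(sys.argv[5])
st=env.get_state();p=np.array(st['tool_pos']);y=st['ee_rot'][2]
print('now',p.round(4),np.round(st['ee_rot'],4),'w',round(st['width'],4),'F',np.round(st['wrist_force'],1),'gf',round(st['grasp_force'],1),'t',round(st['clock'],2))
dy=(g[3]-y)/n
for i in range(n):
    d=(g[:3]-p)/(n-i)
    v=np.array([d[0]*np.cos(y)+d[1]*np.sin(y),d[0]*np.sin(y)-d[1]*np.cos(y),-d[2]])/.03
    v=v.round(2);w=round(dy/.08,2);print(v.tolist(),w)
    v=v*.03
    p=p+np.array([v[0]*np.cos(y)+v[1]*np.sin(y),v[0]*np.sin(y)-v[1]*np.cos(y),-v[2]]);y+=w*.08
print('->',p.round(4),round(y,4))
E
python3 plan.py .5137 -.1373 .20 1.881 21
```

```text
now [ 0.2426 -0.6296  0.2308] [-3.1408 -0.      0.3678] w 0.0854 F [-0.2  0.1  0.6] gf 0.0 t 0.3
[0.68, -0.57, 0.05] 0.9
[0.72, -0.52, 0.05] 0.9
[0.76, -0.47, 0.05] 0.9
[0.79, -0.42, 0.05] 0.9
[0.82, -0.36, 0.05] 0.9
[0.84, -0.3, 0.05] 0.9
[0.86, -0.24, 0.05] 0.9
[0.88, -0.17, 0.05] 0.9
[0.89, -0.11, 0.05] 0.9
[0.89, -0.05, 0.05] 0.9
[0.89, 0.02, 0.05] 0.9
[0.89, 0.08, 0.05] 0.9
[0.88, 0.15, 0.05] 0.9
[0.87, 0.21, 0.05] 0.9
[0.85, 0.27, 0.05] 0.9
[0.83, 0.33, 0.05] 0.9
[0.8, 0.39, 0.05] 0.9
[0.77, 0.45, 0.04] 0.9
[0.74, 0.5, 0.05] 0.9
[0.7, 0.55, 0.04] 0.9
[0.65, 0.6, 0.05] 0.9
-> [ 0.5137 -0.1373  0.1999] 1.8798
```

Emit:
{"name": "send_rows", "arguments": {
  "targets": [
    [1,[0.68,-0.57,0.05],0.9],
    [1,[0.72,-0.52,0.05],0.9],
    [1,[0.76,-0.47,0.05],0.9],
    [1,[0.79,-0.42,0.05],0.9],
    [1,[0.82,-0.36,0.05],0.9]
  ]
}}

```text
clock: 0.72
tool_pos: [0.3362, -0.5365, 0.2238]
ee_rot: [-3.141, 0.0, 0.004]
wrist_force: [-0.9, -0.3, 0.1]
width: 0.0852
grasp_force: 0.0
```

Emit:
{"name": "send_rows", "arguments": {
  "targets": [
    [1,[0.84,-0.3,0.05],0.9],
    [1,[0.86,-0.24,0.05],0.9],
    [1,[0.88,-0.17,0.05],0.9],
    [1,[0.89,-0.11,0.05],0.9],
    [1,[0.89,-0.05,0.05],0.9]
  ]
}}

```text
clock: 1.13
tool_pos: [0.4686, -0.5288, 0.2164]
ee_rot: [-3.141, 0.0, -0.355]
wrist_force: [-0.3, -0.7, 0.5]
width: 0.0849
grasp_force: 0.0
```

Emit:
{"name": "send_rows", "arguments": {
  "targets": [
    [1,[0.89,0.02,0.05],0.9],
    [1,[0.89,0.08,0.05],0.9],
    [1,[0.88,0.15,0.05],0.9],
    [1,[0.87,0.21,0.05],0.9],
    [1,[0.85,0.27,0.05],0.9]
  ]
}}

```text
clock: 1.55
tool_pos: [0.5724, -0.6101, 0.2084]
ee_rot: [-3.141, 0.0, -0.714]
wrist_force: [0.9, 0.4, 0.0]
width: 0.0855
grasp_force: 0.0
```

Emit:
{"name": "send_rows", "arguments": {
  "targets": [
    [1,[0.83,0.33,0.05],0.9],
    [1,[0.8,0.39,0.05],0.9],
    [1,[0.77,0.45,0.04],0.9],
    [1,[0.74,0.5,0.05],0.9],
    [1,[0,0,0],0]
  ]
}}

```text
clock: 1.97
tool_pos: [0.596, -0.7168, 0.1987]
ee_rot: [3.139, 0.001, -1.006]
wrist_force: [-0.6, 0.1, -0.8]
width: 0.0856
grasp_force: 0.0
```

The turn about tool z lowers the world yaw, since the tool points down. I'll fix the planner's sign and go on.

```bash
sed -i 's|w=round(dy/.08,2)|w=round(-dy/.08,2)|; s|y+=w\*.08|y-=w*.08|' plan.py; python3 plan.py .5137 -.1373 .20 1.881 37
```

```text
now [ 0.596  -0.7168  0.1987] [ 3.1394e+00  1.5000e-03 -1.0057e+00] w 0.0856 F [-0.6  0.1 -0.8] gf 0.0 t 1.97
[-0.48, -0.22, -0.0] -0.98
[-0.46, -0.25, -0.0] -0.98
[-0.44, -0.29, -0.0] -0.98
[-0.42, -0.32, -0.0] -0.98
[-0.39, -0.35, -0.0] -0.98
[-0.36, -0.38, -0.0] -0.98
[-0.33, -0.41, -0.0] -0.98
[-0.3, -0.44, -0.0] -0.98
[-0.26, -0.46, -0.0] -0.98
[-0.23, -0.48, -0.0] -0.98
[-0.19, -0.49, -0.0] -0.98
[-0.15, -0.51, -0.0] -0.98
[-0.11, -0.52, -0.0] -0.98
[-0.07, -0.52, -0.0] -0.98
[-0.03, -0.53, -0.0] -0.98
[0.02, -0.53, -0.0] -0.98
[0.06, -0.52, -0.0] -0.98
[0.1, -0.52, -0.0] -0.98
[0.14, -0.51, -0.0] -0.98
[0.18, -0.5, -0.0] -0.98
[0.22, -0.48, -0.0] -0.98
[0.25, -0.46, -0.0] -0.98
[0.29, -0.44, -0.0] -0.98
[0.32, -0.42, -0.0] -0.98
[0.35, -0.39, -0.0] -0.98
[0.38, -0.36, -0.0] -0.98
[0.41, -0.33, -0.0] -0.98
[0.43, -0.3, -0.0] -0.98
[0.46, -0.26, -0.0] -0.98
[0.48, -0.23, -0.01] -0.98
[0.49, -0.19, -0.0] -0.98
[0.51, -0.15, -0.01] -0.98
[0.51, -0.11, -0.0] -0.98
[0.52, -0.07, -0.01] -0.98
[0.53, -0.02, -0.0] -0.98
[0.52, 0.02, -0.01] -0.98
[0.53, 0.05, -0.0] -0.98
-> [ 0.5136 -0.1372  0.1999] 1.8951
```

Emit:
{"name": "send_rows", "arguments": {
  "targets": [
    [1,[-0.48,-0.22,0],-0.98],
    [1,[-0.46,-0.25,0],-0.98],
    [1,[-0.44,-0.29,0],-0.98],
    [1,[-0.42,-0.32,0],-0.98],
    [1,[-0.39,-0.35,0],-0.98]
  ]
}}

```text
clock: 2.38
tool_pos: [0.5859, -0.633, 0.2029]
ee_rot: [-3.141, 0.001, -0.604]
wrist_force: [0.7, -0.3, 0.3]
width: 0.0858
grasp_force: 0.0
```

Emit:
{"name": "send_rows", "arguments": {
  "targets": [
    [1,[-0.36,-0.38,0],-0.98],
    [1,[-0.33,-0.41,0],-0.98],
    [1,[-0.3,-0.44,0],-0.98],
    [1,[-0.26,-0.46,0],-0.98],
    [1,[-0.23,-0.48,0],-0.98]
  ]
}}

```text
clock: 2.8
tool_pos: [0.5742, -0.5544, 0.2031]
ee_rot: [-3.141, 0.0, -0.211]
wrist_force: [0.3, 0.5, -0.3]
width: 0.0856
grasp_force: 0.0
```

Good; continuing.

Emit:
{"name": "send_rows", "arguments": {
  "targets": [
    [1,[-0.19,-0.49,0],-0.98],
    [1,[-0.15,-0.51,0],-0.98],
    [1,[-0.11,-0.52,0],-0.98],
    [1,[-0.07,-0.52,0],-0.98],
    [1,[-0.03,-0.53,0],-0.98]
  ]
}}

```text
clock: 3.22
tool_pos: [0.5621, -0.4761, 0.2032]
ee_rot: [-3.141, -0.0, 0.181]
wrist_force: [0.2, 0.1, 0.4]
width: 0.0851
grasp_force: 0.0
```

Emit:
{"name": "send_rows", "arguments": {
  "targets": [
    [1,[0.02,-0.53,0],-0.98],
    [1,[0.06,-0.52,0],-0.98],
    [1,[0.1,-0.52,0],-0.98],
    [1,[0.14,-0.51,0],-0.98],
    [1,[0.18,-0.5,0],-0.98]
  ]
}}

```text
clock: 3.63
tool_pos: [0.5509, -0.3976, 0.2032]
ee_rot: [-3.141, -0.0, 0.573]
wrist_force: [0.3, 1.1, -0.9]
width: 0.0855
grasp_force: 0.0
```

Emit:
{"name": "send_rows", "arguments": {
  "targets": [
    [1,[0.22,-0.48,0],-0.98],
    [1,[0.25,-0.46,0],-0.98],
    [1,[0.29,-0.44,0],-0.98],
    [1,[0.32,-0.42,0],-0.98],
    [1,[0.35,-0.39,0],-0.98]
  ]
}}

```text
clock: 4.05
tool_pos: [0.5393, -0.3196, 0.2032]
ee_rot: [3.142, -0.0, 0.965]
wrist_force: [-0.6, 0.3, 0.5]
width: 0.0853
grasp_force: 0.0
```

Emit:
{"name": "send_rows", "arguments": {
  "targets": [
    [1,[0.38,-0.36,0],-0.98],
    [1,[0.41,-0.33,0],-0.98],
    [1,[0.43,-0.3,0],-0.98],
    [1,[0.46,-0.26,0],-0.98],
    [1,[0.48,-0.23,0],-0.98]
  ]
}}

```text
clock: 4.47
tool_pos: [0.5277, -0.2415, 0.2032]
ee_rot: [3.141, -0.0, 1.357]
wrist_force: [0.3, 0.2, -0.4]
width: 0.0856
grasp_force: 0.0
```

Emit:
{"name": "send_rows", "arguments": {
  "targets": [
    [1,[0.49,-0.19,0],-0.98],
    [1,[0.51,-0.15,0],-0.98],
    [1,[0.51,-0.11,0],-0.98],
    [1,[0.52,-0.07,0],-0.98],
    [1,[0.53,-0.02,0],-0.98]
  ]
}}

```text
clock: 4.88
tool_pos: [0.5161, -0.1634, 0.2032]
ee_rot: [3.141, -0.0, 1.749]
wrist_force: [0.4, -0.5, 0.2]
width: 0.0855
grasp_force: 0.0
```

Emit:
{"name": "send_rows", "arguments": {
  "targets": [
    [1,[0.52,0.02,0],-0.98],
    [1,[0.53,0.05,0],-0.98],
    [1,[0,0,0],0],
    [1,[0,0,0],0]
  ]
}}

```text
clock: 5.22
tool_pos: [0.5118, -0.1326, 0.2032]
ee_rot: [3.141, 0.0, 1.901]
wrist_force: [0.1, -0.5, 0.5]
width: 0.0856
grasp_force: 0.0
```

```bash
python3 plan.py .5137 -.1373 .082 1.881 6
```

```text
now [ 0.5118 -0.1326  0.2032] [3.1413e+00 4.0000e-04 1.9013e+00] w 0.0856 F [ 0.1 -0.5  0.5] gf 0.0 t 5.22
[-0.03, 0.0, 0.67] 0.04
[-0.03, 0.0, 0.67] 0.04
[-0.03, 0.0, 0.68] 0.04
[-0.03, 0.0, 0.67] 0.04
[-0.02, 0.01, 0.68] 0.04
[-0.03, 0.0, 0.67] 0.04
-> [ 0.5137 -0.1373  0.082 ] 1.8821
```

Emit:
{"name": "send_rows", "arguments": {
  "targets": [
    [1,[-0.08,0,0.5],0.12],
    [1,[-0.08,0,0.5],0.12],
    [1,[0,0,0.6],0],
    [1,[0,0,0.7],0],
    [1,[0,0,0.7],0]
  ]
}}

```text
clock: 5.63
tool_pos: [0.5142, -0.1389, 0.1128]
ee_rot: [3.14, 0.001, 1.879]
wrist_force: [-0.6, -0.6, -0.5]
width: 0.0856
grasp_force: 0.0
```

Emit:
{"name": "send_rows", "arguments": {
  "targets": [
    [1,[0,0,0.7],0],
    [1,[0,0,0.37],0],
    [1,[0,0,0],0],
    [1,[0,0,0],0]
  ]
}}

```text
clock: 5.97
tool_pos: [0.5134, -0.1382, 0.0807]
ee_rot: [-3.141, -0.001, 1.881]
wrist_force: [-0.4, 0.3, 0.1]
width: 0.0855
grasp_force: 0.0
```

```bash
python3 plan.py .5137 -.1373 .079 1.881 1; python3 - <<'E'
from h import *
t=grab('top')['img'];s=grab('side')['img']
def c(i,x,y,w,h,W=400,H=400): return cv2.resize(i[y:y+h,x:x+w],(W,H),interpolation=cv2.INTER_CUBIC)
cv2.imwrite('pics/a.png',np.hstack([c(t,275,200,80,80),c(s,280,150,80,80)]))
E
```

```text
now [ 0.5134 -0.1382  0.0807] [-3.1405e+00 -6.0000e-04  1.8805e+00] w 0.0855 F [-0.4  0.3  0.1] gf 0.0 t 5.97
[0.03, 0.02, 0.06] -0.01
-> [ 0.5137 -0.1372  0.0789] 1.8813
```

View pics/a.png

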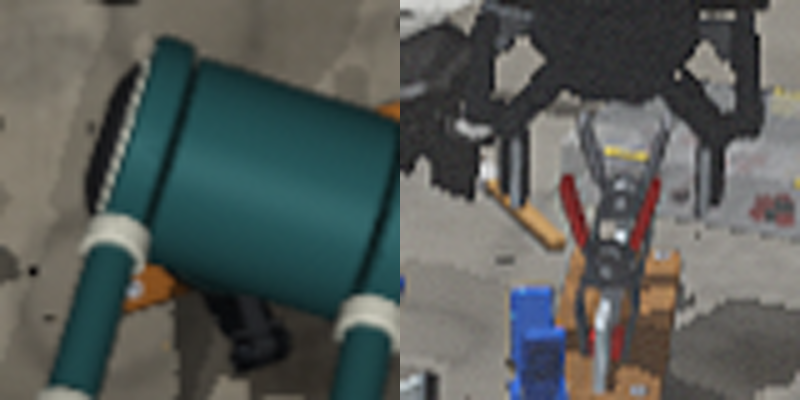

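The side crop shows the fingers centred on the red grips (grips at 563–657, pads at 522–700 in the enlarged crop). Squeezing now.

Emit:
{"name": "send_rows", "arguments": {
  "newtons": 32,
  "targets": [
    [0.6,[0,0,0],0],
    [0.5,[0,0,0],0],
    [0.4,[0,0,0],0],
    [0.3,[0,0,0],0],
    [0.2,[0,0,0],0]
  ]
}}

```text
clock: 6.48
tool_pos: [0.5192, -0.1392, 0.0861]
ee_rot: [3.132, 0.006, 1.881]
wrist_force: [7.3, 3.6, 20.4]
width: 0.0262
grasp_force: 21.3
```

Emit:
{"name": "send_rows", "arguments": {
  "targets": [
    [0.1,[0,0,0],0],
    [0.1,[0,0,0],0],
    [0.1,[0,0,0],0],
    [0.1,[0,0,0],0],
    [0.1,[0,0,0],0]
  ]
}}

```text
clock: 6.9
tool_pos: [0.5194, -0.1392, 0.086]
ee_rot: [3.131, 0.006, 1.881]
wrist_force: [3.1, 0.2, 13.8]
width: 0.0228
grasp_force: 38.0
```

```bash
python3 plan.py .5137 -.1373 .079 1.881 1; python3 - <<'E'
from h import *
t=grab('top')['img'];s=grab('side')['img']
def c(i,x,y,w,h,W=480,H=480): return cv2.resize(i[y:y+h,x:x+w],(W,H),interpolation=cv2.INTER_CUBIC)
cv2.imwrite('pics/b.png',c(s,280,150,80,80))
E
```

```text
now [ 0.5194 -0.1392  0.086 ] [3.1313 0.0065 1.8812] w 0.0228 F [ 3.1  0.2 13.8] gf 38.0 t 6.9
[0.12, -0.16, 0.23] 0.0
-> [ 0.5137 -0.1372  0.0791] 1.8812
```

View pics/b.png

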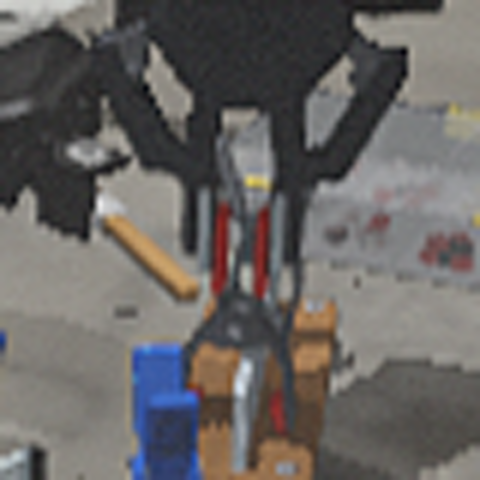

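Fully squeezed, with the pads clear of the bar on both sides. Lifting.

Emit:
{"name": "send_rows", "arguments": {
  "newtons": 28,
  "targets": [
    [0.1,[0,0,-0.1],0],
    [0.1,[0,0,-0.2],0],
    [0.1,[0,0,-0.2],0],
    [0.1,[0,0,-0.3],0],
    [0.1,[0,0,-0.3],0]
  ]
}}

```text
clock: 7.42
tool_pos: [0.513, -0.1377, 0.1142]
ee_rot: [-3.14, -0.001, 1.881]
wrist_force: [-0.4, 0.3, -0.3]
width: 0.0226
grasp_force: 37.2
```

Emit:
{"name": "send_rows", "arguments": {
  "targets": [
    [0.1,[0,0,-0.5],0],
    [0.1,[0,0,-0.6],0],
    [0.1,[0,0,-0.7],0],
    [0.1,[0,0,-0.8],0],
    [0.1,[0,0,-0.8],0]
  ]
}}

```text
clock: 7.83
tool_pos: [0.5132, -0.1377, 0.2172]
ee_rot: [-3.141, -0.0, 1.881]
wrist_force: [0.4, -0.2, -1.1]
width: 0.0225
grasp_force: 37.2
```

Emit:
{"name": "send_rows", "arguments": {
  "targets": [
    [0.1,[0,0,-0.8],0],
    [0.1,[0,0,-0.4],0],
    [0.1,[0,0,0],0],
    [0.1,[0,0,0],0]
  ]
}}

```text
clock: 8.17
tool_pos: [0.5139, -0.1379, 0.2524]
ee_rot: [3.141, 0.001, 1.881]
wrist_force: [0.0, 0.7, -1.5]
width: 0.0224
grasp_force: 37.2
```

```bash
python3 plan.py .5137 -.1373 .23 1.881 1; python3 - <<'E'
from meas import *
fs=grab('side');s=fs['img']
st=env.get_state();p=st['tool_pos'];print(p)
cx,cy=map(int,proj(fs,p));print(cx,cy,proj(fs,p))
x,y=cx-40,cy-30
cv2.imwrite('pics/c.png',cv2.resize(s[y:y+80,x:x+80],(560,560),interpolation=cv2.INTER_CUBIC))
E
```

```text
now [ 0.5139 -0.1379  0.2524] [3.1406e+00 7.0000e-04 1.8814e+00] w 0.0224 F [ 0.   0.7 -1.5] gf 37.2 t 8.17
[0.02, -0.0, 0.75] 0.0
-> [ 0.5138 -0.1374  0.2299] 1.8814
[ 0.51309029 -0.13769754  0.25089759]
323 131 (np.float64(323.4213910696014), np.float64(131.6906917863052))
```

View pics/c.png

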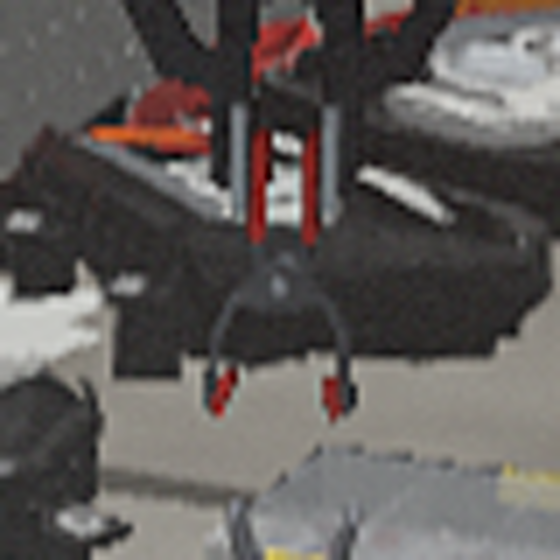

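The clamp hangs upright and fully open, pads at crop (225,392) and (333,396).

```bash
python3 - <<'E'
from meas import *
s=grab('side');st=env.get_state();p=np.array([.5135,-.1378,.2515])
h=cv2.cvtColor(s['img'],cv2.COLOR_BGR2HSV);m=(((h[...,0]<8)|(h[...,0]>172))&(h[...,1]>130)).astype(np.uint8)
print(blobs(roi(m,300,110,345,170),4))
a=1.881;tx=np.array([np.cos(a),np.sin(a),0]);ty=np.array([np.sin(a),-np.cos(a),0])
for dz in(.060,.065,.070,.075):
  print(dz,[np.round(proj(s,p+ty*k+tx*.004-[0,0,dz]),1).tolist() for k in(-.017,.017)])
for dz in(.023,.027,.032): print('pin',dz,np.round(proj(s,p+tx*.006-[0,0,dz]),1))
E
python3 plan.py .512 .183 .252 1.297 14
```

```text
[([319, 110, 2, 3, 4], [319.25, 110.75]), ([302, 113, 11, 7, 42], [306.17, 116.26]), ([305, 120, 8, 3, 18], [309.11, 121.22]), ([319, 121, 3, 15, 42], [319.93, 127.57]), ([326, 120, 3, 17, 37], [327.27, 127.84]), ([314, 155, 3, 6, 12], [314.75, 157.17]), ([329, 155, 3, 6, 13], [330.31, 157.54])]
0.06 [[329.5, 156.2], [315.6, 155.6]]
0.065 [[329.5, 158.2], [315.5, 157.6]]
0.07 [[329.4, 160.1], [315.5, 159.5]]
0.075 [[329.3, 162.1], [315.5, 161.5]]
pin 0.023 [322.8 141.4]
pin 0.027 [322.8 143.1]
pin 0.032 [322.7 145.1]
now [ 0.5126 -0.1375  0.2501] [-3.1391e+00 -1.8000e-03  1.8814e+00] w 0.0225 F [-0.5 -0.4 -1.3] gf 37.2 t 8.27
[0.73, 0.23, -0.0] 0.52
[0.74, 0.2, -0.0] 0.52
[0.74, 0.17, -0.01] 0.52
[0.75, 0.14, -0.0] 0.52
[0.76, 0.11, -0.01] 0.52
[0.76, 0.08, -0.0] 0.52
[0.76, 0.04, -0.01] 0.52
[0.76, 0.01, -0.0] 0.52
[0.76, -0.02, -0.01] 0.52
[0.76, -0.05, -0.0] 0.52
[0.76, -0.08, -0.01] 0.52
[0.76, -0.11, -0.0] 0.52
[0.75, -0.14, -0.01] 0.52
[0.74, -0.18, -0.0] 0.52
-> [0.5119 0.183  0.2519] 1.299
```

Emit:
{"name": "send_rows", "arguments": {
  "targets": [
    [0.1,[0.36,0.12,0],0.26],
    [0.1,[0.73,0.22,0],0.52],
    [0.1,[0.74,0.19,0],0.52],
    [0.1,[0.75,0.15,0],0.52],
    [0.1,[0.75,0.12,0],0.52]
  ]
}}

```text
clock: 8.68
tool_pos: [0.5122, -0.034, 0.2494]
ee_rot: [-3.137, -0.001, 1.692]
wrist_force: [0.1, 0.0, -0.6]
width: 0.0225
grasp_force: 37.2
```

Emit:
{"name": "send_rows", "arguments": {
  "targets": [
    [0.1,[0.76,0.09,0],0.52],
    [0.1,[0.76,0.06,0],0.52],
    [0.1,[0.76,0.02,0],0.52],
    [0.1,[0.76,0,0],0.52],
    [0.1,[0.76,-0.03,0],0.52]
  ]
}}

```text
clock: 9.1
tool_pos: [0.5118, 0.0802, 0.2495]
ee_rot: [-3.137, 0.001, 1.484]
wrist_force: [-0.5, -0.0, -1.5]
width: 0.0223
grasp_force: 37.2
```

Emit:
{"name": "send_rows", "arguments": {
  "targets": [
    [0.1,[0.76,-0.07,0],0.52],
    [0.1,[0.76,-0.1,0],0.52],
    [0.1,[0.75,-0.13,0],0.52],
    [0.1,[0.74,-0.16,0],0.52],
    [0.1,[0.36,-0.09,0],0.26]
  ]
}}

```text
clock: 9.52
tool_pos: [0.5114, 0.1838, 0.2493]
ee_rot: [-3.138, 0.001, 1.299]
wrist_force: [-0.1, -0.6, -1.4]
width: 0.0225
grasp_force: 37.2
```

Emit:
{"name": "send_rows", "arguments": {
  "targets": [
    [0.1,[0,0,0],0],
    [0.1,[0,0,0],0],
    [0.1,[0,0,0],0]
  ]
}}

```text
clock: 9.77
tool_pos: [0.5121, 0.1811, 0.2505]
ee_rot: [-3.14, 0.002, 1.3]
wrist_force: [-1.2, -0.9, -0.6]
width: 0.0226
grasp_force: 37.2
```

```bash
python3 plan.py .512 .183 .21 1.297 2; python3 - <<'E'
from meas import *
fs=grab('side');s=fs['img'];ft=grab('top')
cv2.imwrite('pics/d.png',np.hstack([cv2.resize(s[150:290,200:340],(560,560),interpolation=cv2.INTER_CUBIC),cv2.resize(ft['img'][210:280,155:185+0],(240,560))]))
h=cv2.cvtColor(s,cv2.COLOR_BGR2HSV);m=(((h[...,0]<8)|(h[...,0]>172))&(h[...,1]>130)).astype(np.uint8)
print(blobs(roi(m,225,150,300,250),4))
E
```

```text
now [0.5121 0.1811 0.2505] [-3.1395e+00  2.0000e-03  1.2996e+00] w 0.0226 F [-1.2 -0.9 -0.6] gf 37.2 t 9.77
[0.03, -0.01, 0.67] 0.02
[0.03, -0.01, 0.68] 0.02
-> [0.5121 0.183  0.21  ] 1.2964
[([249, 159, 16, 22, 169], [254.15, 169.63]), ([247, 200, 7, 8, 41], [249.9, 203.46]), ([261, 206, 2, 8, 12], [261.58, 209.17])]
```

View pics/d.png

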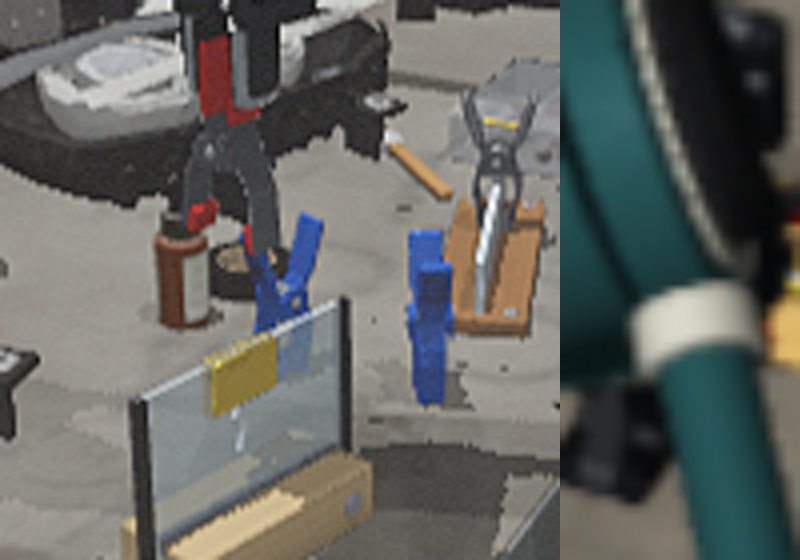

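The clamp hangs above the splint, with pads at crop (203,214) and (249,237); the splint is at (243,375). Comparing with the predicted pad pixels.

```bash
python3 - <<'E'
from meas import *
s=grab('side');p=np.array(env.get_state()['tool_pos']);print(p)
a=-.274;n=np.array([np.cos(a),np.sin(a),0]);d=np.array([-n[1],n[0],0])
for off in (-.006,0,.006):
  q=p+d*off
  print(off,'back face',np.round(proj(s,q+n*.016-[0,0,.064]),1),'front pad end',np.round(proj(s,q-n*.0185+d*.008-[0,0,.064]),1),'pin',np.round(proj(s,q+d*.008-[0,0,.023]),1))
E
```

```text
[0.51276598 0.18089682 0.25155442]
-0.006 back face [254.6 201.9] front pad end [264.3 208.1] pin [256.7 185.5]
0 back face [252.3 202.9] front pad end [262.  209.1] pin [254.4 186.4]
0.006 back face [250.1 203.8] front pad end [259.8 210.1] pin [252.1 187.3]
```

Agrees within 2–3 mm, well inside the clearances. Descending straight and checking partway.

Emit:
{"name": "send_rows", "arguments": {
  "targets": [
    [0.1,[0,0,0.3],0.03],
    [0.1,[0,0,0.4],0],
    [0.1,[0,0,0.4],0],
    [0.1,[0,0,0.3],0],
    [0.1,[0,0,0.2],0]
  ]
}}

```text
clock: 10.33
tool_pos: [0.5115, 0.1813, 0.2013]
ee_rot: [-3.139, 0.002, 1.296]
wrist_force: [0.6, 0.4, -0.6]
width: 0.0226
grasp_force: 37.2
```

Emit:
{"name": "send_rows", "arguments": {
  "targets": [
    [0.1,[0,0,0],0],
    [0.1,[0,0,0],0]
  ]
}}

```text
clock: 10.5
tool_pos: [0.5124, 0.1817, 0.2031]
ee_rot: [-3.14, 0.001, 1.297]
wrist_force: [0.6, -0.3, -0.7]
width: 0.0227
grasp_force: 37.2
```

```bash
python3 plan.py .512 .182 .169 1.297 4; python3 - <<'E'
from meas import *
s=grab('side')['img']
cv2.imwrite('pics/e.png',cv2.resize(s[170:270,210:310],(600,600),interpolation=cv2.INTER_CUBIC))
E
```

```text
now [0.5124 0.1817 0.2031] [-3.1403e+00  8.0000e-04  1.2966e+00] w 0.0227 F [ 0.6 -0.3 -0.7] gf 37.2 t 10.5
[0.0, -0.0, 0.28] -0.0
[0.0, -0.01, 0.29] -0.0
[0.0, -0.0, 0.28] -0.0
[0.0, -0.01, 0.29] -0.0
-> [0.5119 0.1819 0.1689] 1.2966
```

View pics/e.png

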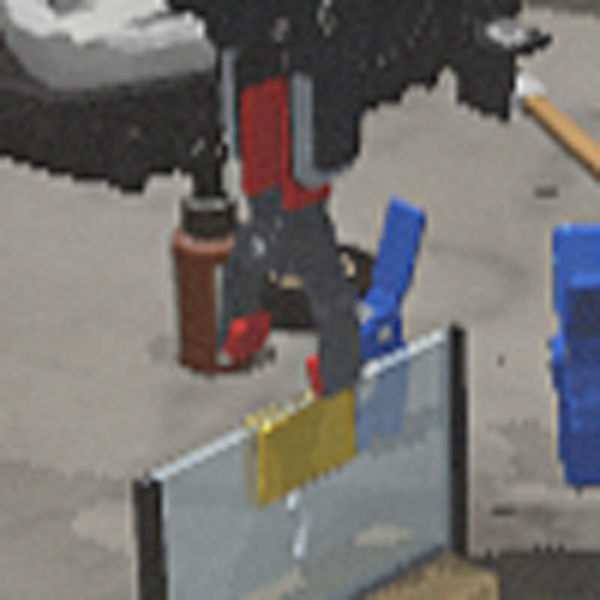

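The pads straddle the edge: back pad (245,338) behind it and front arm (340,390) in front, with their midpoint near the splint's middle. Lowering to the final height.

Emit:
{"name": "send_rows", "arguments": {
  "targets": [
    [0.1,[0,0,0.2],0],
    [0.1,[0,0,0.25],0],
    [0.1,[0,0,0.25],0],
    [0.1,[0,0,0.25],0],
    [0.1,[0,0,0.18],0]
  ]
}}

```text
clock: 10.97
tool_pos: [0.5122, 0.1817, 0.1686]
ee_rot: [-3.14, 0.001, 1.297]
wrist_force: [0.1, -0.3, -1.7]
width: 0.0228
grasp_force: 37.2
```

Emit:
{"name": "send_rows", "arguments": {
  "targets": [
    [0.1,[0,0,0],0],
    [0.1,[0,0,0],0],
    [0.1,[0,0,0],0]
  ]
}}

```text
clock: 11.22
tool_pos: [0.513, 0.1819, 0.1702]
ee_rot: [3.141, -0.0, 1.297]
wrist_force: [1.1, 0.3, -0.0]
width: 0.0226
grasp_force: 37.2
```

```bash
python3 plan.py .512 .182 .169 1.297 1; python3 - <<'E'
from meas import *
f=grab('side');s=f['img'];p=np.array(env.get_state()['tool_pos']);print(p)
cv2.imwrite('pics/f.png',cv2.resize(s[190:270,220:300],(600,600),interpolation=cv2.INTER_CUBIC))
a=-.274;n=np.array([np.cos(a),np.sin(a),0]);d=np.array([-n[1],n[0],0])
q=p+d*.003
P=lambda v:((np.array(proj(f,v))-[220,190])*7.5).round().tolist()
for z in(-.057,-.071):
  print('pads back/front outer corners',z,[P(q+n*k+d*e-[0,0,-z]) for k in(.016,-.022) for e in(-.008,.008)])
E
```

```text
now [0.513  0.1819 0.1702] [ 3.1415e+00 -1.0000e-04  1.2965e+00] w 0.0226 F [ 1.1  0.3 -0. ] gf 37.2 t 11.22
[-0.01, -0.03, 0.04] -0.01
-> [0.5121 0.1818 0.169 ] 1.2973
[0.51323054 0.18195289 0.17046906]
pads back/front outer corners -0.057 [[263.0, 345.0], [219.0, 367.0], [365.0, 391.0], [321.0, 413.0]]
pads back/front outer corners -0.071 [[265.0, 392.0], [221.0, 413.0], [366.0, 438.0], [323.0, 460.0]]
```

View pics/f.png

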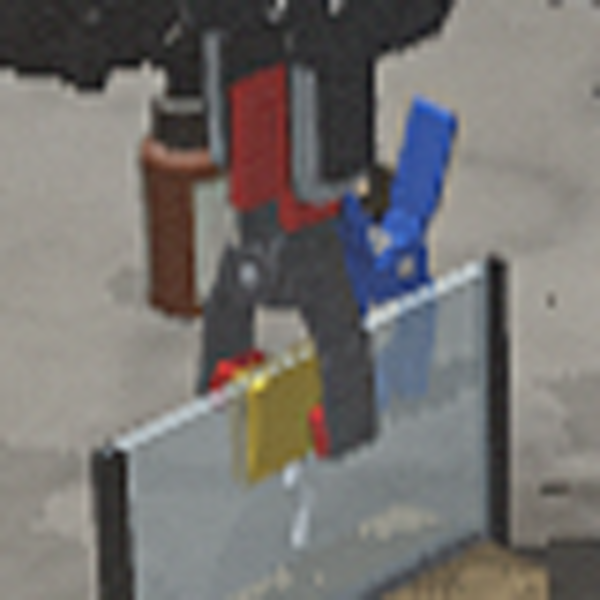

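The pads are astride the splint: front pad at (320,430), back pad at (235,370) behind the cover. Carried onto the splint face, the front pad leaves about 5 mm of splint above, 6 mm below and 12 mm at the near end. Wrist force is near zero, so nothing is touching. Handing in.

```bash
python3 -c "
from plant import env
print(env.sign_off())"
```

```text
the job is handed in; nothing more can be done
None
```

I handed the job in with the red clamp held fully open, upright and square astride the splints. By the last picture and the near-zero wrist force, both pads lie within the splints and nothing touches the splints or cover; no result came back from the hand-in.

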